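# Offer a cabinet door up to its hinge and hold it for the pin

### The arm

A 6-joint arm with a two-finger parallel gripper is mounted at the origin on the work surface; the furniture and walls round the work are solid. World frame = base frame: x ahead of the robot, y to its left, z up, the work surface at z = 0. Lengths are in m, angles in degrees, forces in N, time in s.
With the tool pointing down it reaches from about 0.4 to 0.825 m from the base axis. Payload 7 kg.
Tool frame: the origin (TCP) lies between the finger pads; the fingertips stand 19 mm ahead of it and the grasp point (between the pads) is the TCP; z points along the fingers, y is the line along which they close (so a half turn about z gives the same grasp; the last joint's range is limited). The gripper opens to 88 mm and grips with 3 to 60 N. Pads are 19 mm wide; open, the fingers measure 130 mm over their backs; the gripper's body (78 mm by 193 mm) begins 47 mm behind the grasp point.
Start: joints at [80.277, 20.546, 0.682, 0, -70.136, -16.507], TCP at [0.298, 0.605, 0.246] pointing down, gripper open.
Joint ranges: [-176.03, 176.03], [-82.01, 121.73], [-58.28, 71.71], [-173.87, 95.51], [-174.79, -0.11], [-173.66, 173.66]. Speed limits (degrees/s): [136.94, 136.94, 172.46, 180, 180, 180].

### API

Orientations are given as [roll, pitch, yaw] about the fixed x, y, z axes, in that order (R = Rz(yaw) Ry(pitch) Rx(roll)).
In Python, from plant import r gives the robot as it stands. The module is installed in compiled form; this text tells all that it offers.
- The arm moves only by the shell command python3 -m pendant 'ROWS' [OPENING] [FORCE]. ROWS is JSON, a list of rows, each a list of 6 numbers: the shift along the tool's x, y, z in mm, then the turn, a rotation vector about the tool's x, y, z in rad. In form: [[tx, ty, tz, wx, wy, wz], ...]. A call has 1 to 20 rows; each row is the pose to reach, as a shift and turn from the pose commanded when the call began, along the tool's axes at that moment; what a row does not reach only later rows make up. A row lasts 1/8 s, in which the tool goes at most 62.5 mm and 10.7 degrees, less where a joint would pass 70% of its speed; a pose out of reach is approached as far as the arm can. A call with a gripper value outside its range is refused whole. OPENING is the finger opening in mm, from 0 to 87.6, set as the call begins (- or left out, the last holds). The fingers move at their own pace and stop on an object; FORCE is the grip in N (left out, the last holds). Time passes only in rows, so rows that repeat a pose let the fingers close. It gives the time, the measured TCP pose, the force, the opening and the grip force at its end, in the units of the state.
- r.get_state(): the state, without advancing time (a new reading comes with each control period).
- r.capture(name): name is "scene" or "top" or "wrist"; returns the picture (480x640x3 uint8, red, green, blue); there is no depth.
- r.camera_params(name): a dict with "mtx" (3x3 intrinsics, pixels), "rvec" (rotation vector, rad) and "tvec" (3), from world to camera coordinates, as OpenCV has them; the wrist camera has in their place "mount" (4x4, takes a point from camera to tool coordinates, whose origin is the TCP and whose axes are the flange's). Camera axes: x right, y down, z forward; pixel columns grow to the right and rows downward; lengths in m; the calibration is good to about 2 mm. The wrist camera is an equidistant fisheye: a pixel r from the principal point sees the ray r / f radians off the axis. A picture is of the moment at which its call begins: read the wrist's pose just before it. camera_params takes no time and is no camera call.
- r.close_job(): hands the job in; it is judged then, once.
The state is a dict: "time_s": time; "joints": joint angles; "qd": joint speeds; "joint_torque": joint torques, N m; "tcp_pos": TCP position; "eef_rot": TCP orientation; "contact_force": force on the tool from outside, world axes, zero at the start; "moment": the same for the moment, N m; "gripper_width": finger opening in m; "gripper_force": force on a finger pad.
Only numpy, scipy, OpenCV 4.12 (cv2) and the standard library are available. Lean on these libraries where they do the work, as an engineer would, in place of code of your own. Each camera call takes 0.05 s, during which the arm holds its last target. There are 200 camera calls.

### The job

Lay the aluminium straightedge on the table, flush along at least half of the front face of the jamb block and reaching out past its hinge side across the width the door will take up, and let go of it. Then lift the small door, upright and in line with the jamb just behind the straightedge, and bring its hinge knuckle in between the jamb's two so that the three holes line up for the pin. Finish while still holding it there, still, its whole weight in the gripper and pressing on neither jamb nor straightedge; leave the straightedge flush and the pin, the tin and the tape measure where they are.

Things in the scene. Friction and masses are not known exactly. Their poses are not given: they have to be found in the camera images.
- jamb_block: Fixed upright wooden block, 45 (x) x 80 (y) x 140 mm tall, held by a steel foot behind it (to x = +55 mm). Origin: centre of its underside, on the table. Flat front face at x = -22.5 mm, facing about towards the robot; y runs along that face. On the -y side it carries two hinge knuckles, see jamb_gap. Nothing stands out from the front face below z = 50 mm.
- jamb_gap (a point): Point on the vertical hole axis of the jamb's two knuckles, midway in the 27 mm gap between them: at jamb x = -22.5, y = -56, z = 85.5 mm, 16 mm off the block's side; axes as the jamb's. Knuckles: steel tubes 22 mm outside, 12 mm hole, 22 mm tall, at z = 50-72 and 99-121 mm. The door's knuckle centre belongs at this point.
- door: Loose wooden cabinet door, 20 thick (x) x 100 (y) x 140 mm tall, 0.35 kg, standing upright. Origin: centre of its underside; front face at x = -10 mm with a 4 mm hinge leaf on it (y 13 to 49, z 36 to 107 mm). Grip it across the thickness at mid-width near the top. In place its axes are parallel to the jamb's, its underside is 14 mm up and its front 4 mm behind the plane of the jamb's front.
- door_knuckle (a point): Centre of the hole in the door's one knuckle: a vertical steel tube 22 mm outside, 12 mm hole, 20 mm tall, past the door's +y edge, at door x = -14, y = +66, z = 71.5 mm; axes as the door's.
- straightedge: Loose aluminium box section, 20 (x) x 300 (y, length) x 40 mm tall, 0.3 kg, flat on the table, ends and sides alike. Origin: centre of its underside. Flush, its centre is at jamb x = -32.5 mm and y from -40 to -150 mm, its length along the jamb's y (y about -120 leaves most room for a gripper beside the knuckles).
- hinge_pin: Bystander: loose steel hinge pin, 8 mm thick, 95 mm long with a 28 mm bent head, lying flat on the table to the left. Origin on the table near the middle of its shank. Leave alone.
- bolt_tin: Bystander: open tin of bolts, 69 mm wide, 76 mm tall, on the right. Origin: centre of its underside. Leave alone.
- tape_measure: Bystander: tape measure, 37 x 84 x 64 mm, standing on the left. Origin: centre of its underside. Leave alone.
Mind the look-alikes: they are no part of the job. Of the things that look like the door, take the one that is nearest to the robot's base at the start.

How it is judged (in metres and radians):
On the way:
1. the straightedge lies on the table flush along the jamb's front face, reaching out past the hinge side, and is let go (x of straightedge in the frame of jamb_block between -0.036 and -0.03 m and y of straightedge in the frame of jamb_block between -0.15 and -0.04 m and angle between the y axis of straightedge and the y axis of jamb_block, either way round below 0.03 rad and height (world z) of straightedge below 0.004 m and angle between straightedge's own z axis and vertical below 0.05 rad and contact force between the fingers and straightedge below 0.5 N), for 0.3 s.
At the end, for the whole second after the job is handed in: Straightedge let go, flat on the table, within 3 mm and 0.03 rad of the jamb face, centre 40-150 mm to its -y side. Door held (>2 N) at rest, >8 mm up, upright to 0.05 rad, parallel to 0.07 rad; knuckle hole within 3.5 mm of the jamb's axis, 3.7 mm of mid-gap; under 2 N on jamb and straightedge (all of step 1 and horizontal distance between door_knuckle and jamb_gap below 0.0035 m and z of door_knuckle in the frame of jamb_gap between -0.0037 and 0.0037 m and angle between the y axis of door and the y axis of jamb_block, either way round below 0.07 rad and y of door in the frame of jamb_block below -0.1 m and angle between door's own z axis and vertical below 0.05 rad and height (world z) of door above 0.008 m and contact force between the fingers and door above 2 N and contact force between door and jamb_block below 2 N and contact force between door and straightedge below 2 N and linear speed of door below 0.02 m/s); the arm keeps its last pose, push and grip.
It fails at once if the hinge pin is moved by more than 20 mm (distance of hinge_pin from where it was at the start of the episode above 0.02 m).
It fails at once if the bolt tin is moved by more than 20 mm (distance of bolt_tin from where it was at the start of the episode above 0.02 m).
It fails at once if the tape measure is moved by more than 20 mm (distance of tape_measure from where it was at the start of the episode above 0.02 m).
It also fails if it takes over 53 s, if anything falls off the work surface, if the arm or the gripper's body presses on something with over 40 N, if the wrist force passes 120 N, or if a joint passes its speed limit or range.

## Working session

There is one attempt and no reset: what is moved stays moved. The work goes in short steps, Python scripts to look and compute and a shell command to move; the robot and the scene stay as the last step left them, time stands still between calls to the robot, and variables do not carry over. Pictures are saved under pics/ and viewed, at most 10 in all, crops included, and the job is handed in when it is done.

```bash
mkdir -p pics
python3 - <<'E'
from plant import r
import cv2,numpy as np
np.set_printoptions(precision=4,suppress=True)
s=r.get_state();print(s)
for n in("scene","top","wrist"):
    im=r.capture(n);cv2.imwrite(f"pics/{n}0.png",im[:,:,::-1]);print(n,r.camera_params(n))
E
```

```text
{'time_s': 0.0, 'joints': array([ 80.2774,  20.5912,   0.6339,  -0.0221, -70.1355, -16.5053]), 'qd': array([-0.0506,  0.0307,  0.0353,  0.174 , -0.0468,  0.0202]), 'joint_torque': array([  0.0003, -58.2724,  29.3052,   6.9972,   0.0068,  -0.0002]), 'tcp_pos': array([0.2981, 0.6051, 0.2446]), 'eef_rot': array([179.9052,  -0.0065, -26.2354]), 'contact_force': array([-0.1105,  0.1266,  0.7372]), 'moment': array([ 0.0335, -0.0032, -0.0123]), 'gripper_force': 0.0, 'gripper_width': 0.0883070302585298}
scene {'mtx': array([[550.787 ,   0.    , 315.136 ],
       [  0.    , 550.787 , 245.9693],
       [  0.    ,   0.    ,   1.    ]]), 'rvec': array([ 2.1068, -0.9584,  0.4397]), 'tvec': array([-0.4599,  0.2939,  1.0019])}
top {'mtx': array([[493.1429,   0.    , 312.5658],
       [  0.    , 493.1429, 244.5665],
       [  0.    ,   0.    ,   1.    ]]), 'rvec': array([ 2.1054, -2.1439,  0.22  ]), 'tvec': array([-0.0837,  0.5788,  1.1882])}
wrist {'mtx': array([[371.6483,   0.    , 320.5093],
       [  0.    , 371.6483, 237.692 ],
       [  0.    ,   0.    ,   1.    ]]), 'mount': array([[-0.0005, -0.9657, -0.2598,  0.0703],
       [ 1.    , -0.0002, -0.001 ,  0.0006],
       [ 0.0009, -0.2598,  0.9657, -0.1387],
       [ 0.    ,  0.    ,  0.    ,  1.    ]])}
```

View pics/top0.png

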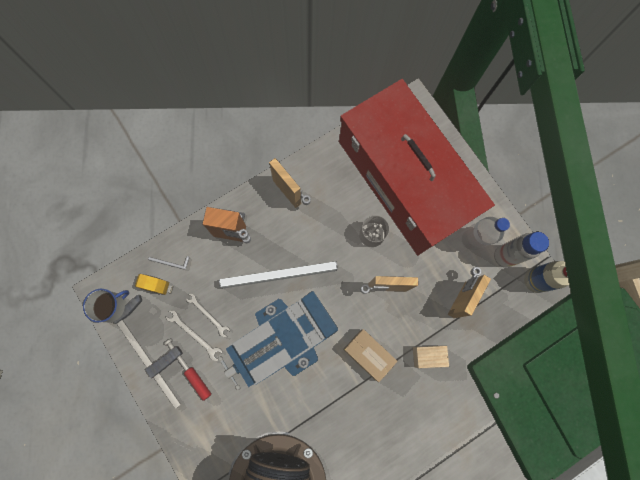

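View pics/scene0.png

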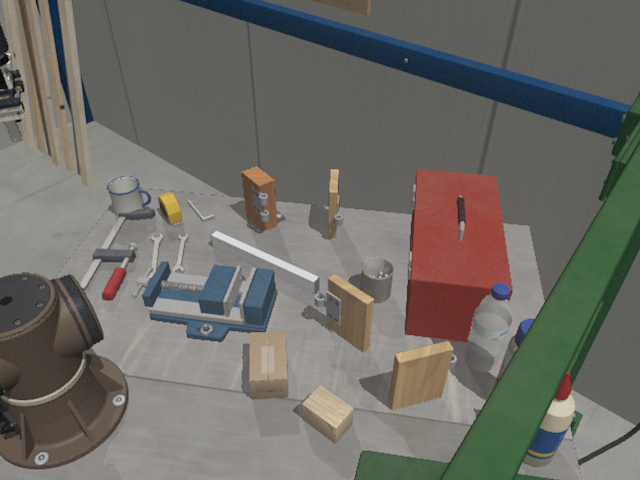

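The top view shows the orange jamb at (224,222) with knuckles at (241,234), the straightedge from (217,283) to (337,267), and three doors at (285,182), (397,283) and (470,294). The door at (397,283) looks nearest the base. The tin is at (373,230), the pin at (175,263) and the tape at (152,284).

```bash
cat > h.py <<'E'
import numpy as np,cv2
from scipy.spatial.transform import Rotation as R
from plant import r
np.set_printoptions(precision=4,suppress=True)
P={n:r.camera_params(n) for n in("scene","top","wrist")}
def ray(n,uv,T=None):
    p=P[n];K=p["mtx"];u=np.array([(uv[0]-K[0,2])/K[0,0],(uv[1]-K[1,2])/K[1,1]])
    if n=="wrist":
        th=np.hypot(*u);d=np.r_[u/th*np.sin(th),np.cos(th)];M=T@p["mount"];return M[:3,3],M[:3,:3]@d
    Rm=cv2.Rodrigues(p["rvec"])[0];return -Rm.T@p["tvec"],Rm.T@np.r_[u,1]
def bp(n,uv,z,T=None):
    o,d=ray(n,uv,T);return o+d*(z-o[2])/d[2]
def proj(n,X,T=None):
    p=P[n];X=np.atleast_2d(X);K=p["mtx"]
    if n=="wrist":
        M=np.linalg.inv(T@p["mount"]);c=X@M[:3,:3].T+M[:3,3];q=np.hypot(c[:,0],c[:,1]);th=np.arctan2(q,c[:,2])
        return np.c_[K[0,2]+K[0,0]*th*c[:,0]/q,K[1,2]+K[1,1]*th*c[:,1]/q]
    return cv2.projectPoints(X.astype(float),p["rvec"],p["tvec"],K,None)[0][:,0]
def pose(s=None):
    s=s or r.get_state();T=np.eye(4);T[:3,:3]=R.from_euler("xyz",s["eef_rot"],degrees=True).as_matrix();T[:3,3]=s["tcp_pos"];return T
def crop(im,x,y,w,h,W,H):return cv2.resize(im[y:y+h,x:x+w],(W,H),interpolation=cv2.INTER_CUBIC)
E
python3 - <<'E'
from h import *
t=cv2.imread("pics/top0.png");s=cv2.imread("pics/scene0.png")
a=np.vstack([np.hstack([crop(t,190,195,80,60,400,300),crop(t,340,260,80,60,400,300)]),np.hstack([crop(s,230,160,80,80,300,300),crop(s,305,265,80,90,267,300),crop(s,200,225,130,80,233,300)])])
cv2.imwrite("pics/c1.png",a)
for n,uv,z in[("doorA",(397,283),.14),("doorB",(470,294),.14),("doorC",(285,182),.14),("jamb",(224,222),.14),("se1",(217,283),.04),("se2",(337,267),.04),("tin",(373,230),.07)]:
    p=bp("top",uv,z);print(n,p,np.hypot(*p[:2]))
E
```

```text
doorA [ 0.4666 -0.2873  0.14  ] 0.5479564946973068
doorB [ 0.438  -0.4552  0.14  ] 0.6317554499060375
doorC [ 0.7158 -0.0295  0.14  ] 0.7163751671987126
jamb [0.6189 0.1158 0.14  ] 0.6296820602093796
se1 [0.4861 0.1478 0.04  ] 0.508091123049976
se2 [ 0.5214 -0.1554  0.04  ] 0.5440994709768905
tin [ 0.6094 -0.2468  0.07  ] 0.6574366461912988
```

View pics/c1.png

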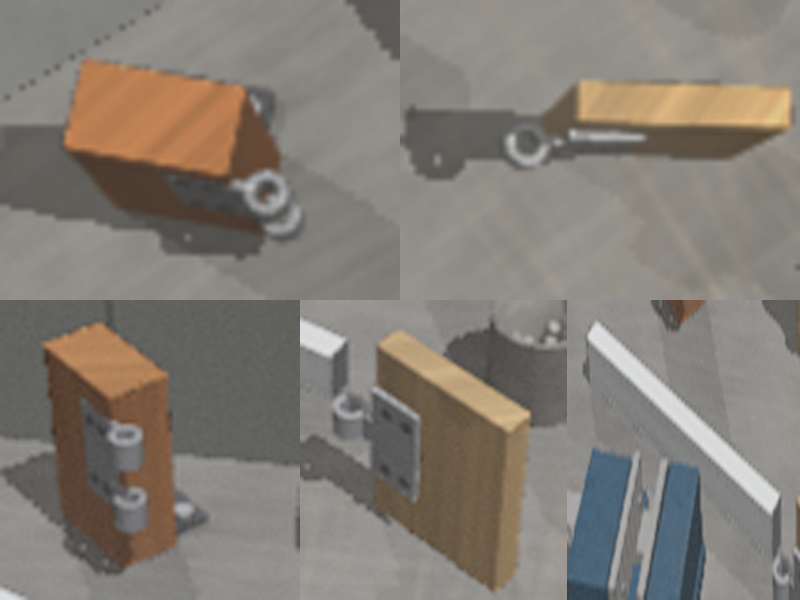

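View pics/wrist0.png

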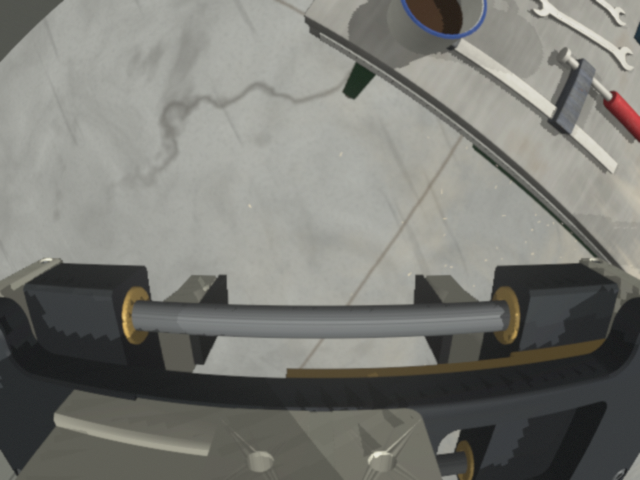

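```bash
cat > fit.py <<'E'
from h import *
from scipy.optimize import least_squares
def corners(hx,hy,z):return np.array([[hx,hy,z],[hx,-hy,z],[-hx,-hy,z],[-hx,hy,z]])  # back-left, back-right, front-right, front-left
def world(p,L):
    c,s=np.cos(p[2]),np.sin(p[2]);L=np.atleast_2d(L);return np.c_[p[0]+c*L[:,0]-s*L[:,1],p[1]+s*L[:,0]+c*L[:,1],L[:,2]]
def fit(p0,obs,Ts={},free_z=False):
    # obs: list of (cam, local pts, pixels, T)
    f=lambda p:np.concatenate([(proj(n,world(p,L),T)-np.array(q)).ravel() for n,L,q,T in obs])
    o=least_squares(f,p0,x_scale=[.01,.01,.05]);return o.x,f(o.x).reshape(-1,2)
E
python3 - <<'E'
from fit import *
def c5(pts,x0,y0,sx,ox,oy,sy=None):
    sy=sy or sx;return [((a-ox+.5)/sx-.5+x0,(b-oy+.5)/sy-.5+y0) for a,b in pts]
jt=c5([(82,60),(246,88),(227,177),(65,150)],190,195,5,0,0)
js=c5([(100,322),(168,375),(112,400),(44,344),(127,568)],230,160,3.75,0,300)
dt=c5([(578,80),(792,88),(790,128),(578,122)],340,260,5,400,0)
ds=c5([(402,331),(530,412),(497,432),(377,348),(495,590)],305,265,3.3333,300,300)
st=c5([],0,0,1,0,0)
J=corners(.0225,.04,.14);JB=np.vstack([J,[[-.0225,-.04,0]]])
D=corners(.01,.05,.14);DB=np.vstack([D,[[-.01,-.05,0]]])
for nm,L,LB,a,b,p0 in[("jamb",J,JB,jt,js,(.62,.116,-.2)),("door",D,DB,dt,ds,(.467,-.287,0))]:
    for o in([("top",L,a,None)],[("scene",LB,b,None)],[("top",L,a,None),("scene",LB,b,None)]):
        p,e=fit(p0,o);print(nm,p,np.degrees(p[2]),abs(e).max(),e.std())
# straightedge: ends in top & scene
s=c5([(595,322),(778,497),(768,515),(588,342),(775,572)],200,225,1.792,567,300,3.75)
S=corners(.01,.15,.04);SB=np.vstack([S,[[-.01,-.15,0]]])
p,e=fit((.504,-.004,-.12),[("scene",SB,s,None)]);print("se",p,np.degrees(p[2]),e)
print(proj("top",world(p,S)))
E
```

```text
jamb [ 0.6281  0.124  -0.1855] -10.62612872161202 0.521243893245952 0.24597685142778414
jamb [ 0.6274  0.1209 -0.1836] -10.518286268305186 1.0222444915187907 0.45780465442516843
jamb [ 0.6282  0.1229 -0.1826] -10.460364613633123 0.9123417720403495 0.5112747666061475
door [ 0.4725 -0.2865 -0.0515] -2.953170090333812 0.4286427812118063 0.2327146626755851
door [ 0.4702 -0.2869 -0.0723] -4.143217676808511 2.5552100412768937 1.267717728683664
door [ 0.4712 -0.2865 -0.0655] -3.7523853566811773 2.8818406051617558 1.0327960869028456
se [ 0.5035 -0.0092  0.1256] 7.196327662954276 [[ 0.1209 -0.3679]
 [ 1.4126  0.7519]
 [ 1.8599  1.2766]
 [-1.5974 -1.3524]
 [-1.9672 -0.9013]]
[[219.8395 279.5847]
 [337.4348 262.8045]
 [338.648  270.5228]
 [220.7036 287.4251]]
```

Run:
```python
from h import *
t=cv2.imread("pics/top0.png");s=cv2.imread("pics/scene0.png")
a=np.hstack([crop(t,215,260,130,140,390,420),crop(s,135,225,190,195,390,400) if 0 else crop(s,140,225,185,130,400,281) if 0 else cv2.copyMakeBorder(crop(s,140,225,186,125,409,275),0,145,0,0,cv2.BORDER_CONSTANT)])
cv2.imwrite("pics/c2.png",a)
```

```text
(no output)
```

View pics/c2.png

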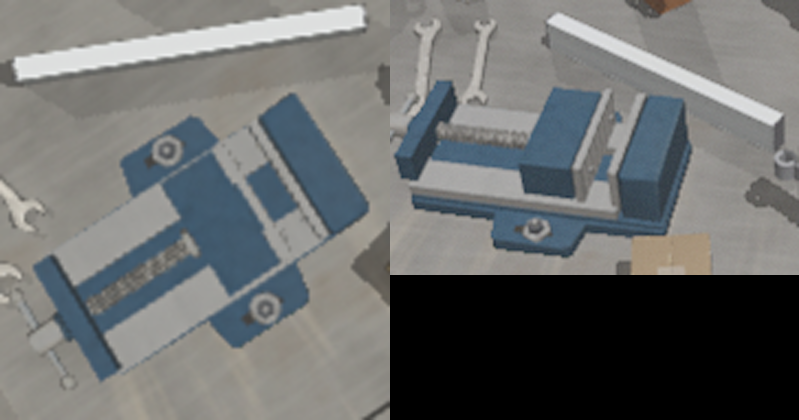

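Run:
```python
from h import *
for a,b in[((312.5,291.3),(273.8,269.3)),((337.5,329),(262,308.5))]:
    o1,d1=ray("top",a);o2,d2=ray("scene",b)
    k=np.linalg.lstsq(np.c_[d1,-d2],o2-o1,rcond=None)[0];print(o1+k[0]*d1,o2+k[1]*d2)
```

```text
[ 0.4571 -0.0915  0.0778] [ 0.4593 -0.0933  0.078 ]
[ 0.3656 -0.1502  0.0722] [ 0.3666 -0.151   0.0723]
```

```bash
cat >> h.py <<'E'
def rel(xyz,yaw,T=None):
    T=pose() if T is None else T
    G=R.from_euler("xyz",[180,0,yaw],degrees=True).as_matrix()
    print("shift mm",T[:3,:3].T@(np.array(xyz)-T[:3,3])*1000,"rotvec",R.from_matrix(T[:3,:3].T@G).as_rotvec())
E
python3 -c "
from h import *
rel((.5017,.007,.245),-82.8)"
```

```text
shift mm [446.9589 446.5983   0.4824] rotvec [ 0.0011 -0.0008  0.9872]
```

```bash
python3 -m pendant '[[35,35,0,0,0,0.08],[75,75,0,0,0,0.16],[115,115,0,0,0,0.25],[155,155,0,0,0,0.34],[195,195,0,0,0,0.43],[235,235,0,0,0,0.52],[275,275,0,0,0,0.61],[315,315,0,0,0,0.7],[355,355,0,0,0,0.79],[395,395,0,0,0,0.88],[430,430,0,0,0,0.95],[447,447,0,0,0,0.987],[447,447,0,0,0,0.987],[447,447,0,0,0,0.987]]' 60
python3 - <<'E'
from h import *
s=r.get_state();im=r.capture("wrist");cv2.imwrite("pics/w1.png",im[:,:,::-1]);T=pose(s);print(s["time_s"],T)
np.save("T1.npy",T)
E
```

```text
time_s: 1.9
tcp_pos: [0.5016, 0.0071, 0.2454]
eef_rot: [180.0, 0.0, -82.8]
contact_force: [-0.1, 0.2, 0.0]
gripper_width: 0.0599
gripper_force: 0.0
1.9 [[ 0.1257 -0.9921 -0.0003  0.5016]
 [-0.9921 -0.1257  0.      0.0071]
 [-0.0001  0.0003 -1.      0.2454]
 [ 0.      0.      0.      1.    ]]
```

View pics/w1.png

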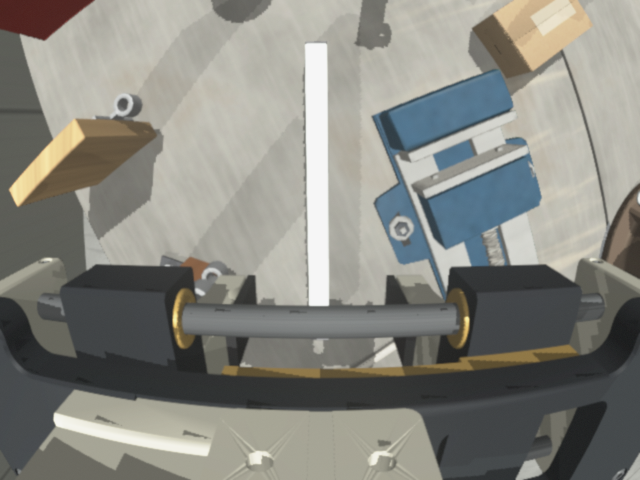

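The wrist view shows the straightedge's −y end at (305–327, 43), running down to (308–329, 300), centred between the fingers.

Run:
```python
from h import *
T=np.load("T1.npy")
a=(bp("wrist",(305,43),.04,T)+bp("wrist",(327,43),.04,T))/2
b=(bp("wrist",(307.5,290),.04,T)+bp("wrist",(329,290),.04,T))/2
d=(b-a)/np.linalg.norm(b-a);print(a,b,"yaw",np.degrees(np.arctan2(-d[0],d[1])),"centre",a+.15*d,"w",np.linalg.norm(bp("wrist",(307.5,290),.04,T)-bp("wrist",(329,290),.04,T)))
c=a+.165*d;yaw=np.degrees(np.arctan2(-d[0],d[1]));print(c);rel((c[0],c[1],.036),yaw-90)
```

```text
[ 0.5262 -0.1533  0.04  ] [0.4944 0.0835 0.04  ] yaw 7.640256288331661 centre [ 0.5063 -0.0047  0.04  ] w 0.02158904341759249
[0.5043 0.0102 0.04  ]
shift mm [ -2.4218  -3.0881 209.4882] rotvec [ 0.0001  0.0001 -0.0066]
```

```bash
python3 -m pendant '[[-1,-2,50,0,0,-0.004],[-2,-2,105,0,0,-0.004],[-2,-2,160,0,0,-0.004],[-2,-2,190,0,0,-0.004],[-2,-2,209,0,0,-0.004],[-2,-2,209,0,0,-0.004]]'; python3 -m pendant '[[0,0,0,0,0,0],[0,0,0,0,0,0],[0,0,0,0,0,0],[0,0,0,0,0,0],[0,0,0,0,0,0]]' 10 40
```

```text
time_s: 2.7
tcp_pos: [0.5029, 0.0098, 0.0357]
eef_rot: [179.9, -0.0, -82.4]
contact_force: [0.7, 0.1, 1.0]
gripper_width: 0.0602
gripper_force: 0.0
time_s: 3.32
tcp_pos: [0.5037, 0.0092, 0.0368]
eef_rot: [-180.0, 0.0, -82.5]
contact_force: [0.6, 0.4, 1.8]
gripper_width: 0.0199
gripper_force: 40.0
```

```bash
cat >> h.py <<'E'
J=np.array([.6282,.1229,-.1826])
def j2w(x,y):
    c,s=np.cos(J[2]),np.sin(J[2]);return np.array([J[0]+c*x-s*y,J[1]+s*x+c*y])
E
python3 - <<'E'
from h import *
rel((*j2w(-.0575,-.115),.048),np.degrees(J[2])-90)
print(j2w(-.0325,-.115))
E
```

```text
shift mm [ -4.8444 -48.0762 -11.1177] rotvec [-0.0007  0.0002  0.3127]
[0.5754 0.0157]
```

```bash
python3 -m pendant '[[0,0,-5,0,0,0],[0,0,-11,0,0,0],[-1,-10,-11,0,0,0.06],[-2,-20,-11,0,0,0.12],[-3,-30,-11,0,0,0.19],[-4,-40,-11,0,0,0.25],[-5,-48,-11,0,0,0.313],[-5,-48,-11,0,0,0.313],[-5,-48,-11,0,0,0.313]]'
python3 - <<'E'
from h import *
s=r.get_state();t=r.capture("top");sc=r.capture("scene");w=r.capture("wrist")
np.save("T2.npy",pose(s));cv2.imwrite("pics/w2.png",w[:,:,::-1])
a=np.hstack([crop(t,170,180,160,120,400,300),crop(sc,200,140,133,100,400,300)])[:,:,::-1]
cv2.imwrite("pics/c3.png",np.vstack([a,np.hstack([crop(w,100,0,400,300,400,300)[:,:,::-1],np.zeros((300,400,3),np.uint8)])]))
rel((*j2w(-.0325,-.115),.0375),np.degrees(J[2])-90)
E
```

```text
time_s: 4.45
tcp_pos: [0.5499, 0.0202, 0.0475]
eef_rot: [180.0, -0.0, -100.4]
contact_force: [-0.8, 0.3, -3.6]
gripper_width: 0.0196
gripper_force: 40.0
shift mm [ -0.1397 -25.6967  10.1075] rotvec [ 0.0002 -0.0001  0.0002]
```

View pics/c3.png

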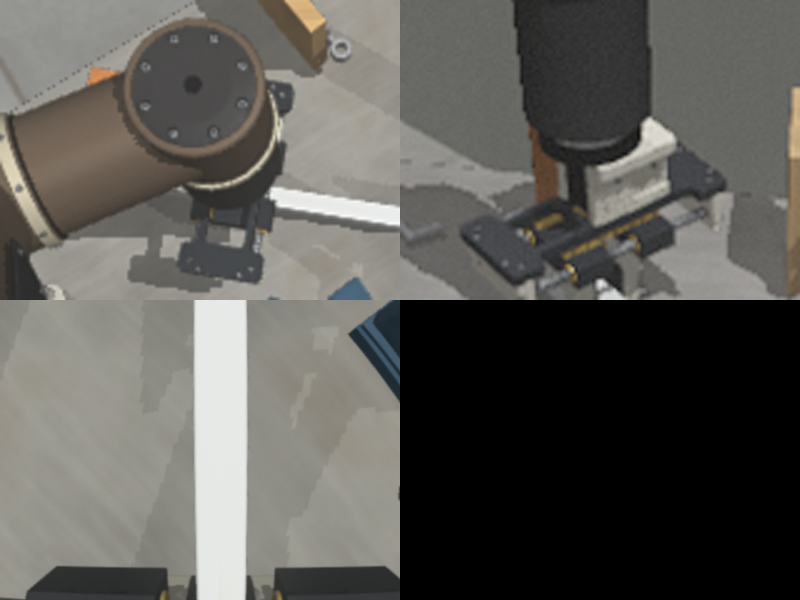

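```bash
python3 -m pendant '[[0,-8,5,0,0,0],[0,-15,9.5,0,0,0],[0,-20,9.5,0,0,0],[0,-20,9.5,0,0,0]]';python3 -m pendant '[[0,-2,0,0,0,0],[0,-3,0,0,0,0],[0,-3,0,0,0,0]]';python3 -m pendant '[[0,-1,0,0,0,0],[0,-2,0,0,0,0],[0,-2,0,0,0,0]]'
```

```text
time_s: 5.1
tcp_pos: [0.5705, 0.0166, 0.0378]
eef_rot: [180.0, -0.0, -100.5]
contact_force: [-1.4, 0.5, -2.6]
gripper_width: 0.0198
gripper_force: 40.0
time_s: 5.48
tcp_pos: [0.5731, 0.0162, 0.0382]
eef_rot: [-180.0, 0.0, -100.5]
contact_force: [0.5, 0.8, -2.8]
gripper_width: 0.0193
gripper_force: 40.0
time_s: 5.85
tcp_pos: [0.5749, 0.0158, 0.038]
eef_rot: [180.0, -0.0, -100.5]
contact_force: [0.1, -0.0, -3.7]
gripper_width: 0.0196
gripper_force: 40.0
```

```bash
for i in 1 2 3; do python3 -m pendant '[[0,-0.8,0,0,0,0],[0,-1.5,0,0,0,0],[0,-1.5,0,0,0,0]]' | sed -n 2,4p; done
```

```text
tcp_pos: [0.5756, 0.0155, 0.0378]
eef_rot: [179.9, -0.0, -100.5]
contact_force: [-5.1, 2.2, -0.7]
tcp_pos: [0.5761, 0.0152, 0.0376]
eef_rot: [179.8, -0.1, -100.5]
contact_force: [-6.6, 3.2, -1.1]
tcp_pos: [0.5766, 0.0149, 0.0374]
eef_rot: [179.7, -0.1, -100.5]
contact_force: [-9.4, 4.7, 1.6]
```

```bash
python3 -m pendant '[[0,0,0.5,0,0,0],[0,0.5,0.8,0,0,0]]';python3 -m pendant '[[0,0.5,0,0,0,0],[0,0.5,0,0,0,0],[0,0.5,0,0,0,0],[0,0.5,0,0,0,0]]' 36 40;python3 -m pendant '[[0,0.5,-30,0,0,0],[0,0.5,-80,0,0,0],[0,0.5,-140,0,0,0],[0,0.5,-200,0,0,0],[60,0,-200,0,0,0],[120,0,-200,0,0,0],[180,0,-200,0,0,0],[240,0,-200,0,0,0],[240,0,-200,0,0,0]]' 60
python3 - <<'E'
from h import *
t=r.capture("top");cv2.imwrite("pics/t4.png",t[:,:,::-1]);sc=r.capture("scene");cv2.imwrite("pics/s4.png",sc[:,:,::-1]);s=r.get_state();w=r.capture("wrist");np.save("T4.npy",pose(s));cv2.imwrite("pics/w4.png",w[:,:,::-1])
a=np.hstack([crop(t,180,190,160,120,400,300),crop(sc,220,150,120,90,400,300)])[:,:,::-1]
cv2.imwrite("pics/c4.png",np.vstack([a,np.hstack([crop(t,200,205,53,40,400,300)[:,:,::-1],crop(w,120,0,400,300,400,300)[:,:,::-1]])]))
E
```

```text
time_s: 7.22
tcp_pos: [0.5766, 0.0148, 0.037]
eef_rot: [179.8, -0.1, -100.4]
contact_force: [-7.9, 2.5, 3.2]
gripper_width: 0.0199
gripper_force: 40.4
time_s: 7.72
tcp_pos: [0.5789, 0.0152, 0.0374]
eef_rot: [-180.0, 0.0, -100.5]
contact_force: [-0.5, -0.3, -0.2]
gripper_width: 0.036
gripper_force: 0.0
time_s: 8.85
tcp_pos: [0.5336, -0.2244, 0.2371]
eef_rot: [180.0, -0.0, -100.8]
contact_force: [-0.4, 0.9, -0.0]
gripper_width: 0.0596
gripper_force: 0.0
```

View pics/c4.png

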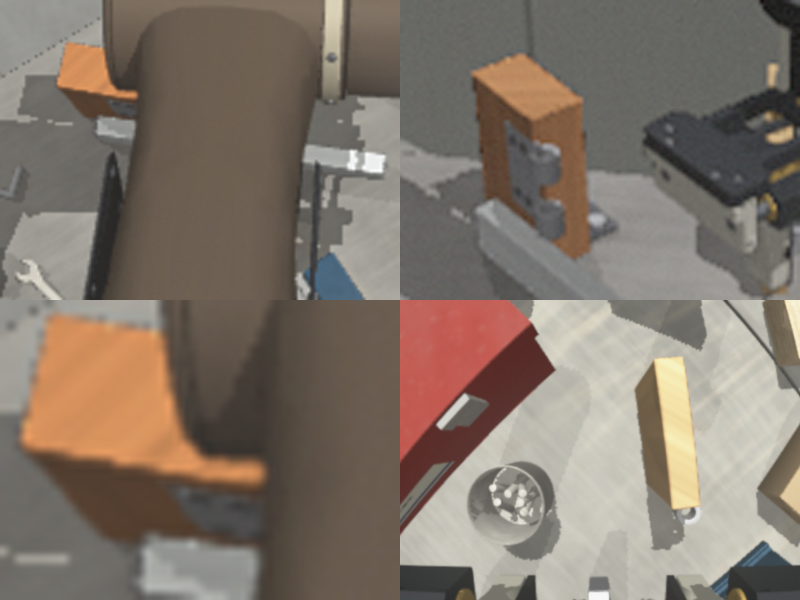

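Run:
```python
from fit import *
T=np.load("T4.npy")
L=corners(.01,.05,.14);q=[(390,208),(375,62),(403,57),(420,207)]
p,e=fit((.47,-.287,-.06),[("wrist",L,q,T)]);print(p,np.degrees(p[2]),e)
rel((p[0],p[1],.126),np.degrees(p[2])-90)
```

```text
[ 0.4723 -0.2866 -0.0603] -3.4526165468250456 [[ 0.635   3.4403]
 [-1.5174 -3.7794]
 [ 1.1362 -0.7137]
 [-0.0188  1.0481]]
shift mm [ 76.1707  49.413  111.2181] rotvec [-0.0001  0.0001 -0.1234]
```

```bash
python3 -m pendant '[[30,20,0,0,0,-0.06],[76,49,0,0,0,-0.123],[76,49,0,0,0,-0.123],[76,49,0,0,0,-0.123]]' 60
python3 - <<'E'
from h import *
t=r.capture("top");cv2.imwrite("pics/t5.png",t[:,:,::-1]);s=r.get_state();w=r.capture("wrist");np.save("T5.npy",pose(s));cv2.imwrite("pics/w5.png",w[:,:,::-1])
a=np.hstack([crop(t,195,195,160,120,400,300),crop(t,200,200,80,60,400,300)])[:,:,::-1]
cv2.imwrite("pics/c5.png",np.vstack([a,np.hstack([crop(w,200,100,240,180,400,300)[:,:,::-1],crop(w,120,0,400,300,400,300)[:,:,::-1]])]))
rel((.472,-.2866,.125),-93.45)
E
```

```text
time_s: 9.5
tcp_pos: [0.4734, -0.2858, 0.2375]
eef_rot: [-180.0, -0.0, -93.4]
contact_force: [0.4, -0.5, -0.5]
gripper_width: 0.0601
gripper_force: 0.0
shift mm [  1.1015   1.6549 112.3327] rotvec [-0.0003  0.      0.0017]
```

View pics/c5.png

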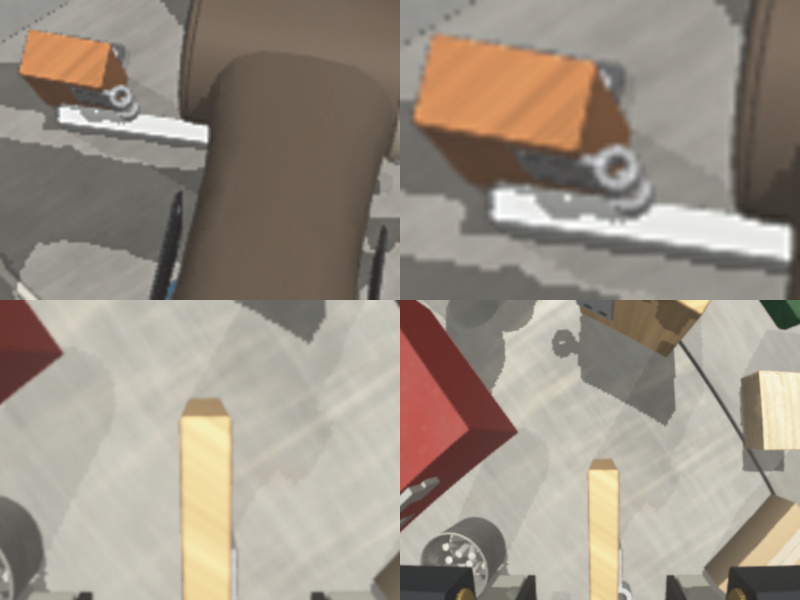

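Run:
```python
from fit import *
g=cv2.imread("pics/t5.png").astype(int)
# bright straightedge edges by column, subpixel
w=g.min(2)
pts=[]
for u in list(range(221,224))+list(range(245,276)):
    col=w[225:262,u].astype(float)
    m=np.where(col>190)[0]
    if len(m)<4: continue
    a,b=m[0],m[-1]
    th=165
    f=lambda i,j:i+(th-col[i])/(col[j]-col[i])*(j-i)
    pts.append((u,225+f(a-1,a),225+f(b+1,b)))
pts=np.array(pts);print(pts[::4])
for k in(1,2):
    X=np.array([bp("top",(u,v),.04)[:2] for u,v in pts[:,[0,k]]])
    c=np.polyfit(X[:,1],X[:,0],1)
    rs=X[:,0]-np.polyval(c,X[:,1]);print("edge",k,"yaw deg",-np.degrees(np.arctan(c[0])),"x at y=0.0157:",np.polyval(c,.0157),rs.std())
T=np.load("T5.npy")
for v in(175,230,270):
    print(bp("wrist",(308,v),.14,T),bp("wrist",(339.2,v),.14,T))
print(bp("wrist",(323,170.8),.14,T))
print("jamb",np.degrees(J[2]),j2w(-.0325,-.115),j2w(-.0225,-.115))
```

```text
[[221.     237.1687 243.7379]
 [247.     243.2317 247.4713]
 [251.     240.2099 247.7766]
 [255.     240.3485 248.66  ]
 [259.     241.2235 248.8   ]
 [263.     241.431  249.6863]
 [267.     242.4224 249.9726]
 [271.     243.7395 250.6636]
 [275.     244.518  251.2909]]
edge 1 yaw deg -8.89989352139321 x at y=0.0157: 0.5865849554110596 0.004627304562807017
edge 2 yaw deg -8.946881540392924 x at y=0.0157: 0.5671125988691208 0.00034906703981211053
[ 0.4791 -0.3341  0.14  ] [ 0.4593 -0.3329  0.14  ]
[ 0.4815 -0.2981  0.14  ] [ 0.4611 -0.2969  0.14  ]
[ 0.4834 -0.2703  0.14  ] [ 0.4624 -0.2691  0.14  ]
[ 0.4695 -0.3362  0.14  ]
jamb -10.462209339088833 [0.5754 0.0157] [0.5852 0.0139]
```

Run:
```python
from fit import *
for fn in("top0","t5"):
    g=cv2.imread(f"pics/{fn}.png").astype(float)
    red=g[:,:,2]
    P1=[];P2=[]
    for u in range(209,234):
        col=red[200:238,u]
        d=np.diff(col)
        # top face: bright block; entry = largest rise, exit = largest fall (subpixel via parabola)
        def sub(d,i):
            a,b,c=d[i-1],d[i],d[i+1];return i+.5*(a-c)/(a-2*b+c)+.5
        i=np.argmax(d[1:15])+1;j=np.argmin(d[i+8:i+26])+i+8
        P1.append((u,200+sub(d,i)));P2.append((u,200+sub(-d,j)))
    for nm,p in(("back",P1),("front",P2)):
        p=np.array(p);X=np.array([bp("top",q,.14)[:2] for q in p])
        k=np.ones(len(X),bool)
        for _ in range(4):
            c=np.polyfit(X[k,1],X[k,0],1);rs=X[:,0]-np.polyval(c,X[:,1]);k=abs(rs)<max(2*rs[k].std(),3e-4)
        print(fn,nm,"yaw",-np.degrees(np.arctan(c[0])),k.sum(),rs[k].std(),"x at y=.1229",np.polyval(c,.1229))
```

```text
top0 back yaw -11.150550666140413 24 0.0005118942695044491 x at y=.1229 0.6506022225429317
top0 front yaw -11.1221488463767 25 0.00037730168497903706 x at y=.1229 0.6061768749511987
t5 back yaw -11.157699269567251 24 0.0005122213015267241 x at y=.1229 0.6506212717361435
t5 front yaw -11.117848335763334 25 0.00038322914790524904 x at y=.1229 0.6061655614541549
```

```bash
cat > edge.py <<'E'
from fit import *
def line(im,us,vfun,z,sign,ch=None,half=5):
    g=im.astype(float).mean(2) if ch is None else im[:,:,ch].astype(float)
    P=[]
    for u in us:
        v0=vfun(u);a=int(round(v0))-half;d=sign*np.diff(g[a:a+2*half+1,u]);d=np.clip(d,0,None)
        i=np.argmax(d);lo,hi=max(i-2,0),min(i+3,len(d));w=d[lo:hi]
        if d[i]<8: continue
        P.append((u,a+.5+(w*np.arange(lo,hi)).sum()/w.sum()))
    P=np.array(P);X=np.array([bp("top",q,z)[:2] for q in P]);k=np.ones(len(X),bool)
    for _ in range(5):
        c=np.polyfit(X[k,1],X[k,0],1);rs=X[:,0]-np.polyval(c,X[:,1]);k=abs(rs)<max(2.2*rs[k].std(),3e-4)
    return -np.degrees(np.arctan(c[0])),c,k.sum(),rs[k].std(),P
E
python3 - <<'E'
from edge import *
for fn,us in(("t4",list(range(221,232))+list(range(304,331))),("t5",range(221,276))):
    im=cv2.imread(f"pics/{fn}.png")
    for nm,s,v0 in(("front",-1,lambda u:243.7+(u-221)*.14),("back",1,lambda u:236.5+(u-221)*.14)):
        y,c,n,sd,P=line(im,us,v0,.04,s,half=4);print(fn,nm,y,n,sd,"x@y=.0157",np.polyval(c,.0157))
        if nm=="front":print(P[[0,5,-6,-1]])
im=cv2.imread("pics/top0.png")
for nm,s,v0 in(("front",-1,lambda u:225+(u-203)*.167),("back",1,lambda u:207+(u-206.4)*.17)):
    y,c,n,sd,P=line(im,range(209,233),v0,.14,s,2,half=4);print("jamb",nm,y,n,sd)
us=range(225,335)
for nm,s,v0 in(("front",-1,lambda u:287.4-(u-220.7)*.1433),("back",1,lambda u:279.6-(u-220)*.1427)):
    y,c,n,sd,P=line(im,us,v0,.04,s,half=4);print("se at start",nm,y,n,sd)
E
```

```text
t4 front -8.961415796708046 35 0.0004166253745027132 x@y=.0157 0.5671351303827278
[[221.     243.7358]
 [226.     244.8983]
 [325.     257.9767]
 [330.     258.7693]]
t4 back -8.85711389000131 34 0.0003630853877550404 x@y=.0157 0.5870826546463589
t5 front -8.89049523194432 55 0.0003269713684728015 x@y=.0157 0.566977947462134
[[221.     243.77  ]
 [226.     244.8086]
 [270.     250.7542]
 [275.     251.2935]]
t5 back -8.752335988128412 45 0.0009455190277824569 x@y=.0157 0.5865793380775738
jamb front -11.315099469424668 24 0.00035302068990137567
jamb back -11.207221179360447 23 0.00048794451030209537
se at start front 7.821620700323578 110 0.0003886484129094779
se at start back 7.820255844730658 110 0.0004268022884965016
```

```bash
sed -i 's/^J=.*/J=np.array([.629,.1232,-.1955])/' h.py
python3 - <<'E'
from h import *
rel((.577,.0155,.237),-98.9)
E
```

```text
shift mm [-306.6255  -85.5247    0.363 ] rotvec [-0.0003  0.      0.0968]
```

```bash
python3 -m pendant '[[-50,-14,0,0,0,0.02],[-105,-30,0,0,0,0.04],[-160,-45,0,0,0,0.06],[-215,-60,0,0,0,0.08],[-270,-76,0,0,0,0.097],[-307,-85.5,0,0,0,0.097],[-307,-85.5,0,0,0,0.097],[-307,-85.5,0,0,0,0.097]]' 46; python3 -c "
from h import *
rel((.577,.0155,.037),-98.9)"
```

```text
time_s: 10.6
tcp_pos: [0.5764, 0.0156, 0.2369]
eef_rot: [180.0, -0.0, -98.9]
contact_force: [0.8, 0.8, 0.3]
gripper_width: 0.0458
gripper_force: 0.0
shift mm [ -0.0529  -0.7295 199.9285] rotvec [ 0.0007 -0.0004  0.0001]
```

```bash
python3 -m pendant '[[0,-0.7,55,0,0,0],[0,-0.7,110,0,0,0],[0,-0.7,160,0,0,0],[0,-0.7,190,0,0,0],[0,-0.7,200,0,0,0],[0,-0.7,200,0,0,0]]'; python3 -m pendant '[[0,0,0,0,0,0],[0,0,0,0,0,0],[0,0,0,0,0,0],[0,0,0,0,0,0]]' 10 40; python3 -m pendant '[[0,4,-2,0,0,0],[0,8,-3,0,0,0.01],[0,8,-3,0,0,0.03],[0,8,-3,0,0,0.052],[0,8,-3,0,0,0.052]]'; python3 -m pendant '[[0,-2,2,0,0,0],[0,-3,2,0,0,0],[0,-3,2,0,0,0]]'
```

```text
time_s: 11.35
tcp_pos: [0.5774, 0.0142, 0.0375]
eef_rot: [180.0, -0.0, -99.0]
contact_force: [0.3, -0.3, -0.6]
gripper_width: 0.0459
gripper_force: 0.0
time_s: 11.85
tcp_pos: [0.5772, 0.0146, 0.038]
eef_rot: [-180.0, 0.0, -99.0]
contact_force: [-3.5, 0.9, 6.0]
gripper_width: 0.0197
gripper_force: 40.0
time_s: 12.48
tcp_pos: [0.5693, 0.0158, 0.0401]
eef_rot: [180.0, -0.0, -102.0]
contact_force: [0.1, 0.5, -3.4]
gripper_width: 0.0194
gripper_force: 40.0
time_s: 12.85
tcp_pos: [0.5723, 0.0151, 0.0381]
eef_rot: [180.0, -0.0, -102.0]
contact_force: [0.4, -0.4, -3.2]
gripper_width: 0.0197
gripper_force: 40.0
```

```bash
for i in 1 2; do python3 -m pendant '[[0,-0.5,0,0,0,0],[0,-1,0,0,0,0],[0,-1,0,0,0,0]]' | sed -n 2,4p; done
```

```text
tcp_pos: [0.5729, 0.0149, 0.0381]
eef_rot: [180.0, -0.0, -102.0]
contact_force: [-1.7, 0.4, -3.5]
tcp_pos: [0.5735, 0.0148, 0.0381]
eef_rot: [179.9, -0.0, -102.0]
contact_force: [-4.5, 1.4, -1.2]
```

```bash
python3 -m pendant '[[0,-0.5,0,0,0,0],[0,-1,0,0,0,0],[0,-1,0,0,0,0]]' | sed -n 2,4p; python3 -m pendant '[[0,0,0.5,0,0,0],[0,0,1.0,0,0,0]]'|sed -n 2,4p;python3 -m pendant '[[0,1,0,0,0,0],[0,2,0,0,0,0],[0,2,0,0,0,0],[0,2,0,0,0,0]]' 36 40;python3 -m pendant '[[0,0.5,-30,0,0,0],[0,0.5,-80,0,0,0],[0,0.5,-140,0,0,0],[0,0.5,-200,0,0,0],[60,14,-200,0,0,-0.02],[120,28,-200,0,0,-0.05],[180,44,-200,0,0,-0.08],[240,58,-200,0,0,-0.12],[310,74,-200,0,0,-0.15],[310,74,-200,0,0,-0.15],[310,74,-200,0,0,-0.15]]' 60
cat > chk.py <<'E'
import sys
from edge import *
fn=sys.argv[1];im=r.capture("top")[:,:,::-1].copy();cv2.imwrite(f"pics/{fn}.png",im)
us=range(222,272)
for nm,s,v0 in(("front",-1,lambda u:243.7+(u-221)*.165),("back",1,lambda u:236.5+(u-221)*.165)):
    y,c,n,sd,P=line(im,us,v0,.04,s,half=4);print(nm,y,n,sd,"x@y=.0157",np.polyval(c,.0157),P[[0,-1]])
    # jamb-frame x of this edge where jamb y=-40 and +20
    for yy in(-.04,.01,-.13):
        w0=j2w(-.0225,yy);n_=np.array([np.cos(J[2]),np.sin(J[2])]);k=np.array([np.polyval(c,w0[1]),w0[1]])-w0;print("  jy",yy,"x mm",-22.5+1000*k@n_)
E
python3 chk.py t6
```

```text
tcp_pos: [0.5737, 0.0146, 0.038]
eef_rot: [179.9, -0.0, -102.0]
contact_force: [-7.4, 3.3, 0.3]
tcp_pos: [0.5737, 0.0146, 0.038]
eef_rot: [179.9, -0.1, -101.9]
contact_force: [-12.3, 4.6, 14.3]
time_s: 14.72
tcp_pos: [0.5735, 0.015, 0.0373]
eef_rot: [-180.0, 0.0, -102.0]
contact_force: [0.7, -0.3, 0.6]
gripper_width: 0.036
gripper_force: 0.0
time_s: 16.1
tcp_pos: [0.4363, -0.2734, 0.2372]
eef_rot: [-180.0, 0.0, -93.5]
contact_force: [-0.1, -0.3, 0.1]
gripper_width: 0.0599
gripper_force: 0.0
front -10.864598995641414 36 0.000324903984532314 x@y=.0157 0.5642063158662743 [[222.     243.3847]
 [271.     255.1667]]
  jy -0.04 x mm -43.111425654083845
  jy 0.01 x mm -43.40493622249198
  jy -0.13 x mm -42.58310663094918
back -8.958336689544597 38 0.0044725724141583606 x@y=.0157 0.583395877013613 [[222.     236.6929]
 [259.     241.4231]]
  jy -0.04 x mm -26.730533779368177
  jy 0.01 x mm -28.673837873951975
  jy -0.13 x mm -23.232586409117427
```

```bash
python3 -c "
from h import *
rel((.472,-.2864,.125),-93.3)"
```

```text
shift mm [ 11.5691 -36.0306 112.2049] rotvec [-0.0001  0.0001 -0.0022]
```

```bash
python3 -m pendant '[[11.5,-36,0,0,0,-0.002],[11.5,-36,0,0,0,-0.002],[11.5,-36,50,0,0,-0.002],[11.5,-36,90,0,0,-0.002],[11.5,-36,112,0,0,-0.002],[11.5,-36,112,0,0,-0.002]]' 60;python3 -m pendant '[[0,0,0,0,0,0],[0,0,0,0,0,0],[0,0,0,0,0,0],[0,0,0,0,0,0],[0,0,0,0,0,0]]' 10 45;python3 -m pendant '[[0,0,-10,0,0,0],[0,0,-40,0,0,0],[0,0,-75,0,0,0],[0,0,-75,0,0,0],[0,0,-75,0,0,0]]'
python3 - <<'E'
from h import *
s=r.get_state();t=r.capture("top");sc=r.capture("scene");cv2.imwrite("pics/t7.png",t[:,:,::-1]);cv2.imwrite("pics/s7.png",sc[:,:,::-1]);np.save("T7.npy",pose(s))
cv2.imwrite("pics/c7.png",np.hstack([crop(t,330,250,80,60,400,300),crop(sc,275,200,133,100,400,300)])[:,:,::-1])
E
```

```text
time_s: 16.9
tcp_pos: [0.471, -0.285, 0.1237]
eef_rot: [179.8, 0.0, -93.2]
contact_force: [-0.8, -0.0, 0.6]
gripper_width: 0.0598
gripper_force: 0.0
time_s: 17.52
tcp_pos: [0.4718, -0.2866, 0.1256]
eef_rot: [-180.0, -0.0, -93.3]
contact_force: [-0.2, 0.3, 2.1]
gripper_width: 0.0196
gripper_force: 45.0
time_s: 18.15
tcp_pos: [0.4711, -0.2862, 0.1997]
eef_rot: [180.0, 0.0, -93.3]
contact_force: [-0.5, 0.8, -3.9]
gripper_width: 0.02
gripper_force: 45.0
```

View pics/c7.png

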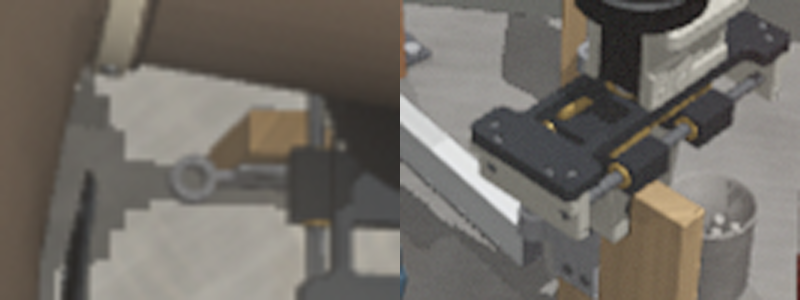

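The door is held: the top view shows its knuckle ring at about (368.2, 285.2). In the earlier top views the jamb's upper ring was at about (242.8, 232.9).

Run:
```python
from fit import *
T=np.load("T7.npy")
k=bp("top",(368.2,285.2),.1556);g=bp("top",(242.8,232.9),.121)
print("door knuckle xy img",k,"jamb gap img",g,"jamb gap model",j2w(-.0225,-.056))
yaw=np.radians(-93.3+90);c,s=np.cos(yaw),np.sin(yaw)
d=k[:2]-T[:2,3];print("knuckle rel tcp in door axes mm",1000*np.array([c*d[0]+s*d[1],-s*d[0]+c*d[1]]),"expect -14, 66")
# automatic ring centre: Hough on 8x upsampled
for f,(u,v),z in(("t7",(368.2,285.2),.1556),("top0",(242.8,232.9),.121),("t5",(242.8,232.9),.121),("t6",(242.8,232.9),.121)):
    im=cv2.cvtColor(cv2.imread(f"pics/{f}.png"),cv2.COLOR_BGR2GRAY)
    x0,y0=int(u)-12,int(v)-12;b=cv2.resize(im[y0:y0+25,x0:x0+25],None,fx=10,fy=10,interpolation=cv2.INTER_CUBIC)
    h=cv2.HoughCircles(b,cv2.HOUGH_GRADIENT,1,200,param1=80,param2=8,minRadius=22,maxRadius=62)
    if h is not None:
        q=h[0,0];uv=((q[0]+.5)/10-.5+x0,(q[1]+.5)/10-.5+y0);print(f,uv,q[2]/10,bp("top",uv,z))
```

```text
door knuckle xy img [ 0.461  -0.2182  0.1556] jamb gap img [0.596  0.0736 0.121 ] jamb gap model [0.5961 0.0726]
knuckle rel tcp in door axes mm [-14.091   67.2779] expect -14, 66
top0 (np.float32(242.3), np.float32(233.9)) 3.55 [0.5936 0.0747 0.121 ]
t5 (np.float32(242.5), np.float32(232.9)) 4.2200003 [0.596  0.0743 0.121 ]
t6 (np.float32(242.6), np.float32(233.0)) 4.3 [0.5958 0.074  0.121 ]
```

```bash
cat > tgt.py <<'E'
from h import *
import sys
gap=np.array([.596,.0736])
def tcp(dy=0,dx=0,off=(-.0141,.0668),yaw=J[2]):
    c,s=np.cos(yaw),np.sin(yaw);Rm=np.array([[c,-s],[s,c]]);return gap+Rm@(np.array([dx,dy])-np.array(off))
if __name__=="__main__":
    dy,z=float(sys.argv[1]),float(sys.argv[2]);t=tcp(dy/1000);print(t);rel((*t,z),-101.2)
E
python3 tgt.py -60 .2
```

```text
[ 0.5852 -0.0535]
shift mm [-238.8601 -100.7915   -0.9773] rotvec [0.0023 0.0006 0.1382]
```

```bash
python3 -m pendant '[[-20,-8,-5,0,0,0.01],[-50,-21,-5,0,0,0.03],[-85,-36,-5,0,0,0.05],[-120,-51,-5,0,0,0.07],[-155,-65,-5,0,0,0.09],[-190,-80,-3,0,0,0.11],[-220,-92,-1,0,0,0.13],[-239,-101,-1,0,0,0.138],[-239,-101,-1,0,0,0.138],[-239,-101,-1,0,0,0.138],[-239,-101,-1,0,0,0.138]]'; python3 tgt.py -60 .1396
```

```text
time_s: 19.62
tcp_pos: [0.5858, -0.0544, 0.2012]
eef_rot: [180.0, -0.0, -101.2]
contact_force: [-0.1, 0.0, -3.4]
gripper_width: 0.0197
gripper_force: 45.0
[ 0.5852 -0.0535]
shift mm [-0.7934  0.7682 61.6389] rotvec [ 0.0003 -0.0001 -0.0004]
```

```bash
python3 -m pendant '[[-1,0.7,20,0,0,0],[-1,0.7,40,0,0,0],[-1,0.7,52,0,0,0],[-1,0.7,58,0,0,0],[-1,0.7,61.5,0,0,0],[-1,0.7,61.5,0,0,0],[-1,0.7,61.5,0,0,0]]'; python3 tgt.py -60 .1396;python3 tgt.py -25 .1396
python3 - <<'E'
from h import *
im=r.capture("top");cv2.imwrite("pics/t8.png",im[:,:,::-1])
im=cv2.cvtColor(im,cv2.COLOR_RGB2GRAY)
from tgt import *
T=pose();c,s=np.cos(J[2]),np.sin(J[2])
k=T[:2,3]+np.array([[c,-s],[s,c]])@np.array([-.0141,.0668]);zt=T[2,3]-.1256+.0815
print("pred knuckle px",proj("top",[*k,zt]))
E
```

```text
time_s: 20.5
tcp_pos: [0.5861, -0.0525, 0.1403]
eef_rot: [-180.0, 0.0, -101.2]
contact_force: [-0.8, 0.4, -4.0]
gripper_width: 0.0201
gripper_force: 45.0
[ 0.5852 -0.0535]
shift mm [1.1959 0.6573 0.6901] rotvec [-0.0008  0.0002  0.0007]
[ 0.592  -0.0192]
shift mm [-33.8041   0.6331   0.6982] rotvec [-0.0008  0.0002  0.0007]
pred knuckle px [[267.7111 239.0264]]
```

Run:
```python
import cv2,numpy as np
t=cv2.imread("pics/t8.png");s=t[228:250,232:280].mean(2).astype(int)
print("cols 232..279, rows 228..249")
for row in s: print("".join(f"{v:4d}" for v in row[::1]))
```

```text
cols 232..279, rows 228..249
  64  64  63  62  61  59  58  57  53  54  55  60  56  63  78  82  80  82  87  99 102 103 103 103 103 102 100 100 101 103 102 102 103 102 108 154 160 154 110 100 108 148  78  45  44  45  46  45
  61  59  58  57  55  52  50  53  59  75  89 106  90  78  81  83  83  84  85  89  91 100 102 101 100  99  99 101 101 102 102 103 103 103 104 113 113 111 102 100 107 148  98  55  44  44  45  45
  57  55  54  54  54  60  59  71  98 108 111 110 106 103  94  85  85  86  87  86  86  89  88  98  99 100 100 101 102 102 103 103 104 104 103 103 102 102 101 100 100 102 111  86  53  45  45  44
  60  61  68  63  79 100  94 102 109  99  83  82  85 104 103  83  85  86  86  84  84  84  85  86  89  98 101 101 102 103 104 103 103 103 102 103 103 101 101 101 101 103 120 114  64  46  45  45
  60  64  76  81  89 101 104 107 101  81  74  74  71  89 106  89  84  85  84  84  84  84  84  85  85  88  98 101 101 103 102 101 102 101 101 103 102 102 102 102 102 102 117 101  63  49  46  44
  70  71  75  77  78  80  87 101  90  73  65  63  71  89 117  93  78  83  85  85  86  86  87  86  85  86  
[... 2474 characters left out ...]
6 145 144 143 143 144 142 142 142 141 141 142 142 142 143 143 143 144 145 146 145 145 145 146 146 144 139 100  93  75  70
  97  99  99 100  98 101 101 104 108 110 103 113 121 133 148 147 146 147 146 147 148 147 146 145 144 143 143 144 143 142 142 142 142 142 142 142 142 143 143 144 144 144 146 144  96  85  71  70
  90  91  91  90  93  96  96  99 100  99  97 100 102 104 108 100 103 114 124 134 150 147 148 148 146 146 147 145 146 145 144 143 143 143 143 143 142 142 141 141 142 142 144 140  97  73  72  71
  89  88  87  87  87  87  89  90  91  92  96  97  98  99 100  97  97  99 103 105 108 101 112 116 127 135 151 147 147 147 146 147 147 146 146 145 144 144 143 143 143 144 142 121 106  79  71  71
```

Both rings are visible in the patch: jamb ring centre ≈ (242.6, 233.0) and door ring ≈ (267.5, 238.8), against a predicted (267.7, 239.0). I'll slide the door in.

```bash
python3 -m pendant '[[-8,0.5,0.5,0,0,0],[-16,0.5,0.5,0,0,0],[-24,0.5,0.5,0,0,0],[-30,0.5,0.5,0,0,0],[-30,0.5,0.5,0,0,0],[-30,0.5,0.5,0,0,0]]'
cat > avg.py <<'E'
from tgt import *
Ts=[]
for _ in range(6): Ts.append((r.get_state()));r.capture("scene")
p=np.mean([s["tcp_pos"] for s in Ts],0);e=np.mean([s["eef_rot"]%360 for s in Ts],0);f=np.mean([s["contact_force"] for s in Ts],0)
T=pose(Ts[-1]);T[:3,3]=p;T[:3,:3]=R.from_euler("xyz",e,degrees=True).as_matrix()
print(Ts[-1]["time_s"],p,np.std([s["tcp_pos"] for s in Ts],0),e,"F",f);t=tcp(float(sys.argv[1])/1000);rel((*t,.1396),-101.2,T)
E
python3 avg.py 0
```

```text
time_s: 21.3
tcp_pos: [0.591, -0.023, 0.1392]
eef_rot: [180.0, -0.0, -101.2]
contact_force: [0.0, 0.7, -4.1]
gripper_width: 0.0201
gripper_force: 45.0
21.55 [ 0.591  -0.0232  0.1392] [0.     0.0001 0.    ] [179.9956 299.9964 258.8179] F [ 0.1505  0.1287 -3.3134]
shift mm [-14.2443  -0.2206 -25.3857] rotvec [-0.0001 -1.0473  0.0002]
```

```bash
sed -i 's/T\[:3,:3\]=R.from_euler.*/pass/' avg.py; python3 avg.py 0 | tail -1; python3 avg.py -10|tail -1
```

```text
shift mm [-29.0569  -0.1834  -0.323 ] rotvec [-0.      0.      0.0004]
shift mm [-18.9351  -0.1994  -0.343 ] rotvec [ 0.     -0.      0.0005]
```

```bash
python3 -m pendant '[[-6,-0.2,-0.3,0,0,0],[-12,-0.2,-0.3,0,0,0],[-19,-0.2,-0.3,0,0,0],[-19,-0.2,-0.3,0,0,0]]'|sed -n 2,4p;python3 -m pendant '[[-4,0,0,0,0,0],[-8,0,0,0,0,0],[-10,0,0,0,0,0],[-10,0,0,0,0,0],[-10,0,0,0,0,0]]'; python3 avg.py 0
python3 - <<'E'
from tgt import *
im=r.capture("top")[:,:,::-1];cv2.imwrite("pics/t9.png",im)
s=im[226:250,232:262].mean(2).astype(int)
print("cols 232..261, rows 226..249")
for row in s: print("".join(f"{v:4d}" for v in row))
E
```

```text
tcp_pos: [0.5951, -0.0037, 0.1396]
eef_rot: [-180.0, 0.0, -101.1]
contact_force: [-0.6, 0.1, -3.4]
time_s: 23.32
tcp_pos: [0.5968, 0.0053, 0.1396]
eef_rot: [180.0, -0.0, -101.2]
contact_force: [-0.1, 0.0, -2.6]
gripper_width: 0.0201
gripper_force: 45.0
23.575 [0.5968 0.0053 0.1396] [0. 0. 0.] [179.9993 299.9985 258.8223] F [-0.091   0.1048 -3.1928]
shift mm [-0.0283 -0.0051 -0.0287] rotvec [ 0.     -0.      0.0004]
cols 232..261, rows 226..249
  91  92  90  86  61  55  56  56  58  58  59  58  58  61  75  65  48  44  43  45  46  45  46  45  45  46  45  47  45  47
  91  89  90  84  58  55  57  57  57  57  58  57  56  60  82  81  65  51  44  45  44  46  46  46  45  46  45  47  47  47
  90  90  91  76  59  55  56  56  56  59  61  64  60  64  81  83  85  77  51  45  44  46  46  46  45  46  46  45  47  46
  84  88  85  67  57  55  56  56  63  78  90 106  89  77  80  82  82  66  52  47  45  45  45  45  46  46  47  46  47  48
  64  63  64  58  57  61  60  71  97 106 110 109 106 102  93  85  84  63  52  53  49  46  46  45  46  46  46  47  47  48
  73  66  68  64  79 100  93 101 108  97  83  8
[... 1551 characters left out ...]
145 144 143 143 142 142 142 141 138 140 143 141 110  73  69  69  81 140 145 146 143 153 231 234
 114 126 134 150 147 146 146 146 147 147 146 145 144 144 143 143 141 119  95  73  70  69  82 137 143 142 140 153 233 236
 101 103 105 108 103 112 117 129 146 154 147 146 145 145 146 147 144 103  86  72  69  71 111 138 141 139 137 150 229 232
  96  98  99  99  98  99 101 103 108 109 103 112 121 132 148 147 144  95  73  71  70  71 119 143 155 141 137 160 229 231
  91  90  91  90  93  95  96  99  99 100  97 100 100 103 106  99 101  80  72  72  70  74 136 158 228 166 165 228 235 234
  88  87  86  85  85  87  88  90  91  92  96  94  81  76  74  75  70  71  72  72  71  71  94 115 177 195 231 240 240 237
```

Run:
```python
from fit import *
T=np.load("T7.npy");yaw=np.radians(-3.3);dz=T[2,3]-.1256
c,s=np.cos(yaw),np.sin(yaw)
for th in(-.05,0,.05): # tilt about closing axis through TCP
    out=[]
    for L in([.01,-.05,.14],[-.01,-.05,.14]):
        y,z=L[1],L[2]-.1256;y,z=y*np.cos(th)-z*np.sin(th),y*np.sin(th)+z*np.cos(th)
        X=[T[0,3]+c*L[0]-s*y,T[1,3]+s*L[0]+c*y,T[2,3]+z];out.append(proj("scene",X)[0])
    print(th,out)
print("seen",[275+(303.5)/3.0075-.5,200+210.5/3-.5],[275+268.5/3.0075-.5,200+232.5/3-.5])
```

```text
-0.05 [array([376.2212, 267.3406]), array([368.8435, 272.9277])]
0 [array([376.468 , 268.5915]), array([369.1022, 274.1859])]
0.05 [array([376.6577, 269.8207]), array([369.304 , 275.4215])]
seen [375.4143807148795, 269.6666666666667] [363.77680798004985, 277.0]
```

Run:
```python
from fit import *
from scipy.ndimage import map_coordinates
T=np.load("T7.npy")
def edge(fn,pos,yaw,dz,L):
    g=cv2.imread(f"pics/{fn}.png").astype(float).mean(2);c,s=np.cos(yaw),np.sin(yaw);out=[]
    for z in np.linspace(.02,.118,40):
        X=[pos[0]+c*L[0]-s*L[1],pos[1]+s*L[0]+c*L[1],z+dz];u,v=proj("scene",X)[0]
        xs=np.arange(-6,6.01,.25);p=map_coordinates(g,[np.full_like(xs,v),u+xs],order=1);d=abs(np.gradient(p));i=np.argmax(d);w=d[max(i-4,0):i+5];out.append((z,(w*xs[max(i-4,0):i+5]).sum()/w.sum(),d[i]))
    return np.array(out)
yaw=np.radians(-3.3)
A=[np.array([.472,-.2866])]
for nm,L in(("front,-y",(-.01,-.05)),("back,-y",(.01,-.05))):
  for fn,pos,dz in(("scene0",(.4718,-.2866),0),("s7",T[:2,3],T[2,3]-.1256)):
    o=edge(fn,pos,yaw,dz,L);k=o[:,2]>2
    for _ in range(4):
        c=np.polyfit(o[k,0],o[k,1],1);rs=o[:,1]-np.polyval(c,o[:,0]);k=(abs(rs)<max(1.8*rs[k].std(),.25))&(o[:,2]>2)
    print(nm,fn,"slope px/m",c[0],"offset mid",np.polyval(c,.07),k.sum(),rs[k].std())
# sensitivity: px/m slope per rad tilt
c,s=np.cos(yaw),np.sin(yaw)
def P(y,z):return proj("scene",[T[0,3]-s*y+c*-.01,T[1,3]+c*y-s*.01,T[2,3]+z])[0]
print("du per m along y",(P(-.04,0)-P(-.05,0))/.01)
```

```text
front,-y scene0 slope px/m 2.6075379790964304 offset mid -0.2502733929457013 26 0.12299824996021887
front,-y s7 slope px/m 61.859023589559456 offset mid 1.2081296626425453 37 2.2772316788611997
back,-y scene0 slope px/m 7.529856950449922 offset mid -2.7225300718015273 39 2.6794032322634393
back,-y s7 slope px/m 0.3914314036659636 offset mid -0.39568368013376676 32 0.24468629604549774
du per m along y [-434.0935 -275.0075]
```

Run:
```python
from plant import r
s=r.get_state();print(s["time_s"],s["tcp_pos"],s["contact_force"],s["gripper_force"])
print(r.close_job())
```

```text
23.675 [0.59684941 0.00533742 0.1395619 ] [-0.2259044  -0.42538582 -2.60678986] 44.97684180736542
the job is handed in; nothing more can be done
None
```

The job is handed in at 23.7 s, verdict not reported: the straightedge measures flush (about 0.35° off after one correction, let go), and the door hangs still in the gripper, about 14 mm up, with its knuckle in the jamb's gap by the arm's readings (its final alignment wasn't seen, as the jamb's ring hides it), and the wrist force shows only the door's weight.

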